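Cap two duct fittings for the store

TASK

The elbow and the reducer on the bench are going into the store with their upper ends still open. Close each one with the push-on dust cap of its own size, fully home and square on the spigot, leaving both fittings standing on their flanges about where they are. Leave the spare cap and everything else on the bench alone.

Things in the scene. Friction and masses are not known exactly. Their poses are not given: they have to be found in the camera images.
- elbow: Galvanised 30-degree duct elbow, 63 mm size, loose, about 0.7 kg, standing on a flat round flange 114 mm across and 4 thick. Its upper end is an open spigot leaning 30 degrees from vertical towards the elbow's own -x. Highest point 124 mm. Origin: centre of the flange underside, z up.
- elbow_mouth (a point): Centre of the elbow's open mouth (plane of its rim), 31 mm along the elbow's -x and 111 mm above its origin. Site z points out of the mouth along the spigot axis, 30 degrees from vertical. The spigot is 63 mm outside diameter, drawn in to 55 over its last 12 mm, with a raised stop bead (69 mm across) 29 mm below the rim.
- reducer: Galvanised concentric duct reducer, 80 to 50 mm size, loose, about 0.6 kg, standing on a flat round flange 124 mm across and 4 thick, with a cone up to a vertical open spigot. Height 122 mm. Origin: centre of the flange underside, z up.
- reducer_mouth (a point): Centre of the reducer's open mouth (plane of its rim), 122 mm straight above its origin. Site z points up out of the mouth. The spigot is 50 mm outside diameter, drawn in to 42 over its last 12 mm, with a raised stop bead (56 mm across) 29 mm below the rim.
- cap_red: Red push-on dust cap for the 63 mm spigot: outside diameter 73, inside diameter 68, inside depth 25, body height 28, wall 2.5, about 50 g. A grip rib stands across its top: 38 long along x, 12 thick along y, 20 high (rib top 48 above the origin). Lies open side down. Origin: centre of the open rim (underside), z up through the rib.
- cap_red_seat (a point): Centre of the inside of the red cap's top, 25 mm above the cap's origin; same axes. When the cap is fully home this point is at the centre of the spigot's mouth.
- cap_yellow: Yellow push-on dust cap for the 50 mm spigot: outside diameter 60, inside diameter 55, inside depth 25, body height 28, wall 2.5, about 50 g. A grip rib stands across its top: 38 long along x, 12 thick along y, 20 high (rib top 48 above the origin). Lies open side down. Origin: centre of the open rim (underside), z up through the rib.
- cap_yellow_seat (a point): Centre of the inside of the yellow cap's top, 25 mm above the cap's origin; same axes. When the cap is fully home this point is at the centre of the spigot's mouth.
- cap_blue: Blue push-on dust cap of the 80 mm size, the spare: outside diameter 90, inside 85, inside depth 25, body height 28, wall 2.5, about 50 g. A grip rib stands across its top: 38 long along x, 12 thick along y, 20 high (rib top 48 above the origin). Lies open side down. Origin: centre of the open rim (underside), z up through the rib. Bystander.
- collar: Straight flanged duct collar, 80 mm size, already closed with a blue cap: flange 124 mm across, cap 90 across, 78 mm high. Origin: centre of underside. Bystander.
- spanner: Steel spanner, 200 mm long, lying flat along its x. Origin: at its underside, near the middle. Bystander.
- screwdriver: Screwdriver with orange handle, 200 mm long, lying along its x. Origin: at its underside, near the middle. Bystander.
- tape: Roll of silver foil tape lying flat, 96 mm across, 50 high. Origin: centre of underside. Bystander.
- hammer: Hammer, 300 mm long, lying along its x. Origin: at its underside, near the middle. Bystander.
- tin: Closed steel can with a yellow label, 76 mm across, 110 high. Origin: centre of underside. Bystander.
There are look-alikes about, which are no part of the job. What is shaped like the cap_red but green or pink is not meant.

How it is judged:
At the end, for the whole second after the job is handed in: Red cap on the elbow, yellow cap on the reducer, each home (inside of top within 6 mm of the mouth centre), square (within 5 degrees), released, at rest; fittings upright on their flanges within 60 mm of their starts; every bystander within 30 mm of its start (distance between cap_red_seat and elbow_mouth below 0.006 m and angle between the z axis of cap_red and the z axis of elbow_mouth, either way round below 0.09 rad and angle between each of elbow, reducer's own z axis and vertical below 0.05 rad and height (world z) of each of elbow, reducer below 0.006 m and distance of each of elbow, reducer from where it was at the start of the episode below 0.06 m and linear speed of each of cap_red, elbow, cap_yellow, reducer below 0.02 m/s and distance between cap_yellow_seat and reducer_mouth below 0.006 m and angle between the z axis of cap_yellow and the z axis of reducer_mouth, either way round below 0.09 rad and distance of each of cap_blue, collar, spanner, screwdriver, tape, hammer, tin from where it was at the start of the episode below 0.03 m); the robot touches nothing.
It fails at once if the elbow knocked over (more than 30 degrees) (angle between elbow's own z axis and vertical above 0.52 rad).
It fails at once if the reducer knocked over (more than 30 degrees) (angle between reducer's own z axis and vertical above 0.52 rad).
It fails at once if a bystander (spare cap, capped collar, spanner, screwdriver, tape, hammer or tin) shifted more than 30 mm (distance of any of cap_blue, collar, spanner, screwdriver, tape, hammer, tin from where it was at the start of the episode above 0.03 m).
It also fails if it takes over 61 s, if anything falls off the work surface, if the arm or the gripper's body presses on something with over 40 N, if the wrist force passes 120 N, or if a joint passes its speed limit or range.

ROBOT

A 6-joint arm with a two-finger parallel gripper is mounted at the origin on the work surface. World frame = base frame: x ahead of the robot, y to its left, z up, the work surface at z = 0. Lengths are in m, angles in rad, forces in N, time in s.
With the tool pointing down it reaches from about 0.25 to 0.775 m from the base axis. Payload 4 kg.
Tool frame: the origin (TCP) lies at the centre of the arm's flange, where the gripper is bolted on; the fingertips stand 199 mm ahead of it and the grasp point (between the pads) lies 180 mm ahead of it (robot.tcp_to_tips is the z of the fingertips in the tool frame, in m); z points along the fingers, y is the line along which they close (so a half turn about z gives the same grasp; the last joint's range is limited). The gripper opens to 94 mm and grips with 3 to 60 N. Pads are 16 mm wide; open, the fingers measure 119 mm over their backs; the gripper's body (75 mm by 177 mm) begins 78 mm behind the grasp point.
Start: joints at [1.025, 0.087, 1.371, -0, 1.684, -0.103], TCP at [0.236, 0.497, 0.405] pointing down, gripper open.
Joint ranges: [-3.1, 3.1], [-0.76, 2.03], [0.27, 2.55], [-1.08, 4.22], [0.17, 2.65], [-2.57, 2.57]. Speed limits (rad/s): [2.79, 2.79, 3.14, 3.14, 3.14, 3.14].

INTERFACE

Orientations are given as [roll, pitch, yaw] about the fixed x, y, z axes, in that order (R = Rz(yaw) Ry(pitch) Rx(roll)).
In Python, from bench import robot gives the robot as it stands.
- The arm moves only by the tool play_rows, never from a script. Its arguments are lists of equal length, an entry for each row: "translation": the shift along the tool's x, y, z scaled (see below), a list of three; "twist": the turn, a rotation vector about the tool's x, y, z scaled (see below), a list of three; "gripper": the opening, from -1 (shut) to 1 (fully open). A call has 1 to 8 rows; each row shifts and turns the commanded pose from where the row before left it, along the tool's axes as they then stand; what a row does not reach is not made up. The controller multiplies each number of a shift by 0.04 m and each number of a turn by 0.1 rad. A row lasts 1/10 s, in which the tool goes at most 50 mm and 8.59 degrees, less where a joint would pass 70% of its speed; a pose out of reach is approached as far as the arm can. A call with a number of a shift or a turn outside -1 to 1 is refused whole. A call with a gripper value outside its range is refused whole. The fingers move at their own pace and stop on an object; the grip force is fixed at half the most. Time passes only in rows, so rows that do not move let the fingers close. It gives the time, the measured TCP pose, the force, the opening and the grip force at its end, in the units of the state.
- robot.get_obs(): the state, without advancing time (a new reading comes with each control period).
- robot.snapshot(name): name is "scene" or "top" or "wrist"; returns the picture (400x640x3 uint8, red, green, blue); there is no depth.
- robot.camera_model(name): a dict with "camera_matrix" (3x3 intrinsics, pixels), "k1" (the pictures are not rectified: a ray, as slopes to the right and down, at radius r is drawn at 1 + k1 r^2 times it, then the intrinsics apply), "rvec" (rotation vector, rad) and "tvec" (3), from world to camera coordinates, as OpenCV has them. Camera axes: x right, y down, z forward; pixel columns grow to the right and rows downward; lengths in m; the calibration is good to about 2 mm. A picture is of the moment at which its call begins: read the wrist's pose just before it. camera_model takes no time and is no camera call; for the wrist camera it gives the pose at the moment of the call.
- robot.close_job(): hands the job in; it is judged then, once.
Trained networks look in the newest picture that a camera, given by its name, has taken for a name from the list of things; names that differ only in an ending like _2 or _b are one class to them, and where a whole thing is asked for, a point or a joint stands for the part that bears it (a point fixed in the world has none). Each returns a list of dicts, best first, with "score" (0 to 1); they miss things now and then, are a little off and sometimes report something else, mostly with a low value. They report only what shows in the picture. A call takes as long as a camera call. They do not tell look-alikes from the thing itself.
- robot.recognise(name, camera): "centre" ([x, y, z] in m, in world coordinates, good to about 4 mm: the middle of the surface that is visible of it).
- robot.spot_point(name, camera): "centre" ([x, y, z] in m, in world coordinates, good to about 4 mm: a listed point, or the origin of a listed thing).
The state is a dict: "time": time; "joint_positions": joint angles; "qvel": joint speeds; "joint_torque": joint torques, N m; "tool_pos": TCP position; "ee_rot": TCP orientation; "wrist_force": force on the tool from outside, world axes, zero at the start; "wrist_torque": the same for the moment, N m; "width": finger opening in m; "finger_force": force on a finger pad.
Only numpy, scipy, OpenCV 4.12 (cv2) and the standard library are available. Lean on these libraries where they do the work, as an engineer would, in place of code of your own. Each camera call takes 0.05 s, during which the arm holds its last target. There are 200 camera calls.

## Working session

There is one attempt and no reset: what is moved stays moved. The work goes in short steps, Python scripts to look and compute and a tool call to move; the robot and the scene stay as the last step left them, time stands still between calls to the robot, and variables do not carry over. Pictures are saved under pics/ and viewed, at most 10 in all, crops included, and the job is handed in when it is done.

Besides the shell and the picture viewer there is one more tool, called by a JSON object that holds its "fn" and its "kwargs". play_rows: Moves the arm, as the interface text tells. Its arguments: {"type":"object","properties":{"translation":{"type":"array","items":{"type":"array","items":{"type":"number","minimum":-1,"maximum":1}}},"twist":{"type":"array","items":{"type":"array","items":{"type":"number","minimum":-1,"maximum":1}}},"gripper":{"type":"array","items":{"type":"number"}}},"required":["translation","twist","gripper"]}

```bash
mkdir -p pics; ls; python3 - <<'E'
from bench import robot
import cv2
for n in ("scene","top"):
    im=robot.snapshot(n); cv2.imwrite(f"pics/{n}0.png",im[:,:,::-1])
    for t in ["cap_red","cap_yellow","elbow","reducer","elbow_mouth","reducer_mouth","cap_red_seat","cap_yellow_seat"]:
        print(n,t,[(d['centre'] if isinstance(d['centre'],list) else d['centre'].round(3).tolist(),round(d['score'],2)) for d in robot.spot_point(t,n)][:4])
print(robot.get_obs())
E
```

```text
pics
scene cap_red [([0.4399, -0.0513, 0.0011], 0.85), ([0.4052, -0.1662, 0.0015], 0.8), ([0.4287, 0.064, 0.0004], 0.72)]
scene cap_yellow [([0.4362, -0.2741, 0.0015], 0.77)]
scene elbow [([0.6775, -0.2055, 0.0021], 0.88)]
scene reducer [([0.6594, 0.171, 0.0004], 0.58)]
scene elbow_mouth [([0.6502, -0.1972, 0.1106], 0.97)]
scene reducer_mouth [([0.6634, 0.171, 0.1245], 0.83), ([0.5414, 0.2797, 0.0009], 0.24)]
scene cap_red_seat [([0.4055, -0.1692, 0.0292], 0.86), ([0.4336, 0.068, 0.0268], 0.83), ([0.4328, -0.0499, 0.0234], 0.61), ([0.439, -0.275, 0.0215], 0.31)]
scene cap_yellow_seat [([0.4393, -0.2734, 0.0202], 0.59)]
top cap_red [([0.4325, 0.0633, 0.0022], 0.88), ([0.4081, -0.171, -0.003], 0.86), ([0.4331, -0.0534, -0.0013], 0.84), ([0.6595, 0.1765, 0.0014], 0.52)]
top cap_yellow [([0.4371, -0.2788, 0.0024], 0.76)]
top elbow [([0.6783, -0.2018, -0.001], 0.69)]
top reducer [([0.6614, 0.1777, -0.0017], 0.76)]
top elbow_mouth [([0.6516, -0.1968, 0.1086], 0.85)]
top reducer_mouth [([0.6627, 0.1758, 0.1256], 0.62)]
top cap_red_seat [([0.4011, -0.1714, 0.023], 0.93), ([0.4291, 0.0672, 0.
[... 184 characters left out ...]
, 'joint_positions': array([ 1.02491167e+00,  8.71637653e-02,  1.37070553e+00, -9.59786874e-06,
        1.68361223e+00, -1.03125743e-01]), 'qvel': array([-3.27252534e-03,  1.24480274e-03, -3.27306850e-04, -7.59696726e-05,
        4.37522480e-04,  9.62796966e-04]), 'joint_torque': array([ 3.70308608e-04, -3.40035224e+01, -3.02599096e+01,  7.15660932e-02,
        2.37403787e-02, -1.91556705e-05]), 'tool_pos': array([0.23565067, 0.49694617, 0.40472289]), 'ee_rot': array([3.14148310e+00, 2.09259248e-05, 2.69883266e+00]), 'wrist_force': array([-0.65507759, -0.18916978,  1.05511072]), 'wrist_torque': array([ 0.01498394,  0.00819771, -0.00744692]), 'finger_force': 0.0, 'width': 0.09385106374341103}
```

View pics/top0.png

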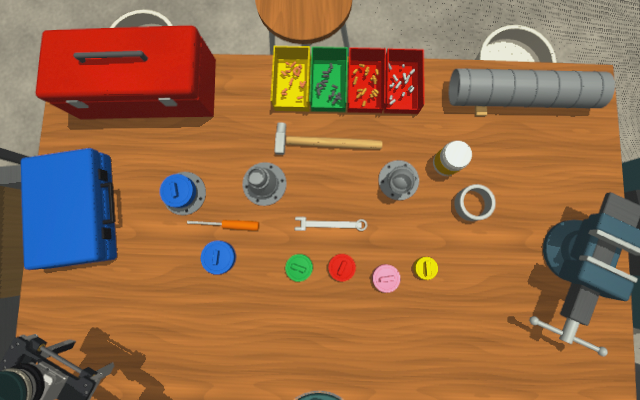

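View pics/scene0.png

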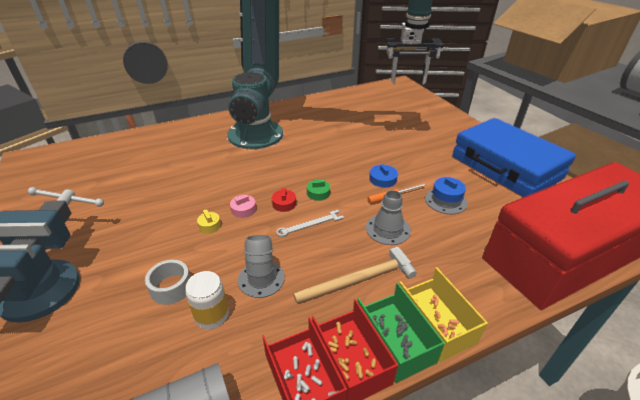

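```bash
cat > h.py <<'E'
from bench import robot
import numpy as np, cv2
from scipy.spatial.transform import Rotation as R
np.set_printoptions(precision=4,suppress=True)
def pose():
    o=robot.get_obs(); return np.array(o['tool_pos']),R.from_euler('xyz',o['ee_rot'])
def delta(p,rot,cur=None):
    """one-shot translation (tool axes, units of 0.04) and twist (units 0.1); translate first, then turn"""
    cp,cr=cur or pose()
    print('trans',cr.inv().apply(np.array(p)-cp)/.04,'twist',(cr.inv()*rot).as_rotvec()/.1)
def down(yaw): return R.from_euler('xyz',[np.pi,0,yaw])
def cam(n):
    m=robot.camera_model(n); r=R.from_rotvec(np.ravel(m['rvec'])); t=np.ravel(m['tvec'])
    return m,r,t
def project(X,n):
    m,r,t=cam(n); c=r.apply(np.atleast_2d(X))+t; s=c[:,:2]/c[:,2:]
    s=s*(1+m['k1']*(s**2).sum(1,keepdims=True)); K=np.array(m['camera_matrix']); return s@K[:2,:2].T+K[:2,2]
def toplane(uv,z,n,mod=None):
    m,r,t=mod or cam(n); K=np.array(m['camera_matrix'])
    s=cv2.undistortPoints(np.array(uv,float).reshape(-1,1,2),K,np.array([m['k1'],0,0,0.])).reshape(-1,2)
    d=r.inv().apply(np.c_[s,np.ones(len(s))]); c=-r.inv().apply(t)
    return c+d*((z-c[2])/d[:,2])[:,None]
E
python3 - <<'E'
from h import *
m,r,t=cam('wrist'); p,q=pose()
print('cam in tool',q.inv().apply(-r.inv().apply(t)-p), 'axes',(q.inv()*r.inv()).as_matrix(), m['camera_matrix'],m['k1'])
# colour centroid of cap tops in top view and rib angle
im=cv2.imread('pics/top0.png')
for n,(u,v) in dict(red=(341,267),yellow=(427,268)).items():
    print(n,toplane([[u,v]],.028,'top'), im[v-14:v+15:4,u-14:u+15:4].tolist()[3])
delta([.40,-.06,.36],down(np.pi/2))
E
```

```text
cam in tool [0.0726 0.0011 0.0206] axes [[ 0.0007 -0.968  -0.251 ]
 [ 1.      0.0008 -0.0002]
 [ 0.0004 -0.251   0.968 ]] [[286.406    0.     318.7237]
 [  0.     286.406  198.7212]
 [  0.       0.       1.    ]] -0.018475608376328372
red [[ 0.4353 -0.049   0.028 ]] [[37, 71, 109], [22, 37, 219], [30, 44, 226], [30, 41, 213], [30, 43, 227], [28, 44, 228], [31, 46, 229], [36, 68, 185]]
yellow [[ 0.4392 -0.2778  0.028 ]] [[24, 79, 106], [10, 230, 236], [10, 230, 236], [10, 92, 108], [10, 229, 236], [10, 227, 236], [10, 217, 228], [55, 112, 178]]
trans [ -9.6779 -10.8208   1.1171] twist [ 0.0011 -0.0004 11.2804]
```

{"fn": "play_rows", "kwargs": {"translation": [[-0.8,-0.9,0.1],[-0.8,-0.9,0.1],[-0.8,-0.9,0.1],[-0.8,-0.9,0.1],[-0.8,-0.9,0.1],[-0.8,-0.9,0.1],[-0.8,-0.9,0.1],[-0.8,-0.9,0.1]], "twist": [[0,0,0],[0,0,0],[0,0,0],[0,0,0],[0,0,0],[0,0,0],[0,0,0],[0,0,0]], "gripper": [0,0,0,0,0,0,0,0]}}

```text
time: 1.7
tool_pos: [0.3434, 0.1253, 0.3729]
ee_rot: [3.141, 0.001, 2.699]
wrist_force: [1.2, 0.4, -0.7]
width: 0.047
finger_force: 0.0
```

{"fn": "play_rows", "kwargs": {"translation": [[-0.8,-0.9,0.1],[-0.8,-0.9,0.1],[-0.8,-0.9,0.1],[-0.8,-0.9,0.1],[0,0,0],[0,0,0],[0,0,0],[0,0,0]], "twist": [[0,0,0],[0,0,0],[0,0,0],[0,0,0],[0,0,1],[0,0,1],[0,0,1],[0,0,1]], "gripper": [0,0,0,0,0,0,0,0]}}

```text
time: 2.5
tool_pos: [0.3975, -0.0582, 0.3567]
ee_rot: [3.141, 0.0, 2.294]
wrist_force: [-0.2, 0.8, 0.2]
width: 0.0471
finger_force: 0.0
```

{"fn": "play_rows", "kwargs": {"translation": [[0,0,0],[0,0,0],[0,0,0],[0,0,0],[0,0,0],[0,0,0],[0,0,0],[0,0,0]], "twist": [[0,0,1],[0,0,1],[0,0,1],[0,0,1],[0,0,1],[0,0,1],[0,0,1],[0,0,0.3]], "gripper": [0,0,0,0,0,0,0,0]}}

```text
time: 3.3
tool_pos: [0.3975, -0.0579, 0.3568]
ee_rot: [3.141, -0.0, 1.566]
wrist_force: [-0.5, -1.1, 0.7]
width: 0.0471
finger_force: 0.0
```

```bash
python3 - <<'E'
from h import *
p,q=pose(); print(p,q.as_euler('xyz'),robot.get_obs()['time'])
im=robot.snapshot('wrist'); cv2.imwrite('pics/w1.png',im[:,:,::-1])
for t in ("cap_red","cap_yellow","elbow","elbow_mouth"):
    for d in robot.spot_point(t,'wrist')[:4]: print(t,np.round(d['centre'],4),round(d['score'],2))
E
```

```text
[ 0.3975 -0.0579  0.3568] [ 3.1412 -0.      1.5664] 3.3
cap_red [ 0.4296  0.0633 -0.0007] 0.8
cap_red [ 0.4329 -0.0537  0.0014] 0.76
cap_red [ 0.409  -0.1695 -0.003 ] 0.64
cap_yellow [ 0.4392 -0.2734  0.0039] 0.73
elbow [ 0.6795 -0.2042 -0.0012] 0.85
```

View pics/w1.png

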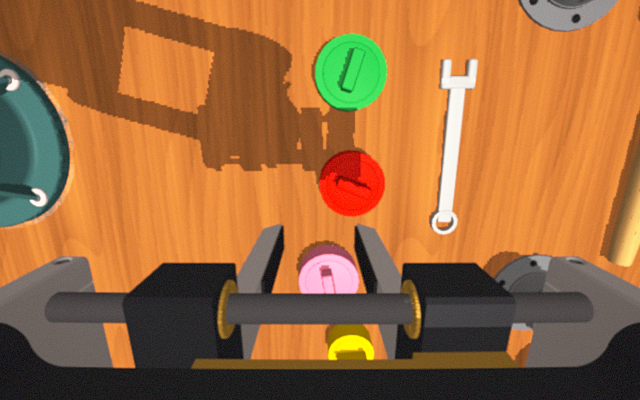

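```bash
python3 - <<'E'
import cv2
im=cv2.imread('pics/w1.png')[140:226,306:400]; cv2.imwrite('pics/w1r.png',cv2.resize(im,None,fx=6,fy=6,interpolation=cv2.INTER_CUBIC))
E
```

```text
(no output)
```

View pics/w1r.png

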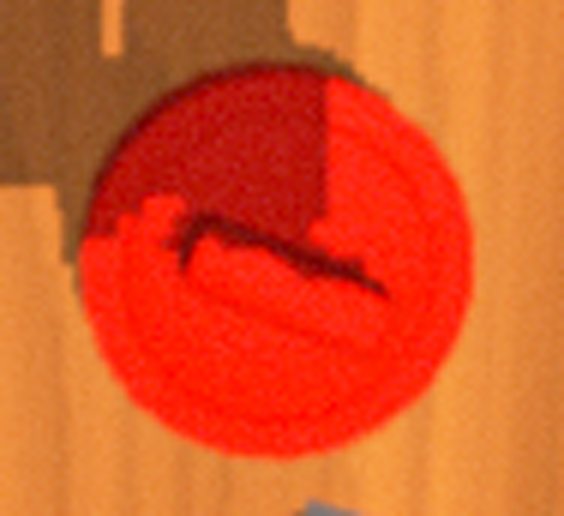

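```bash
cat >> h.py <<'E'
from scipy.optimize import least_squares
def sil(C,axis,rad,h,n,mod_proj):
    """projected hull of cylinder base C"""
    a=np.linspace(0,2*np.pi,60); z=np.array(axis)/np.linalg.norm(axis)
    x=np.cross([0.3,.9,.1],z); x/=np.linalg.norm(x); y=np.cross(z,x)
    ring=rad*(np.outer(np.cos(a),x)+np.outer(np.sin(a),y))
    P=mod_proj(np.r_[C+ring,C+ring+h*z],n).astype(np.float32)
    m=cv2.moments(cv2.convexHull(P)); return np.array([m['m10'],m['m01']])/m['m00'],m['m00']
def mask(im,col,near,rad=80):
    hsv=cv2.cvtColor(im,cv2.COLOR_RGB2HSV).astype(int); H,S,V=hsv[...,0],hsv[...,1],hsv[...,2]
    m=((H<6)|(H>174))&(S>205)&(V>60) if col=='red' else (H>24)&(H<35)&(S>200)&(V>60)
    n,l,s,c=cv2.connectedComponentsWithStats(m.astype(np.uint8))
    i=min((k for k in range(1,n) if s[k,4]>300),key=lambda k:np.hypot(*(c[k]-near)))
    q=cv2.convexHull(np.argwhere(l==i)[:,::-1].astype(np.float32)); mm=cv2.moments(q)
    return np.array([mm['m10'],mm['m01']])/mm['m00'],mm['m00'],l==i
def findcap(im,col,guess,n='wrist'):
    rad={'red':.0365,'yellow':.030}[col]
    g=project([[guess[0],guess[1],.015]],n)[0]; c,A,l=mask(im,col,g)
    s=least_squares(lambda v:sil(np.r_[v,0],[0,0,1],rad,.028,n,project)[0]-c,guess,x_scale=.01,diff_step=1e-3)
    print(col,s.x,'area meas/model',A,sil(np.r_[s.x,0],[0,0,1],rad,.028,n,project)[1]); return s.x
E
python3 - <<'E'
from h import *
im=cv2.imread('pics/w1.png')[:,:,::-1].copy()
c=findcap(im,'red',[.433,-.053])
tp=cv2.imread('pics/top0.png')[:,:,::-1].copy()
findcap(tp,'red',[.433,-.053],'top'); findcap(tp,'yellow',[.439,-.275],'top')
e=toplane([[306+190/6,140+220/6],[306+385/6,140+290/6]],.048,'wrist'); d=e[1]-e[0]; print(e,np.degrees(np.arctan2(d[1],d[0])))
e=toplane([[306+240/6,140+302/6],[306+345/6,140+345/6]],.048,'wrist'); d=e[1]-e[0]; print(e,np.degrees(np.arctan2(d[1],d[0])))
E
```

```text
red [ 0.4347 -0.0487] area meas/model 3289.5 3526.4694550130516
red [ 0.4347 -0.0508] area meas/model 555.0 602.1105112966616
yellow [ 0.4391 -0.2769] area meas/model 409.0 451.6597192827612
[[ 0.4175 -0.0359  0.048 ]
 [ 0.4512 -0.0481  0.048 ]] -19.887571635831165
[[ 0.4263 -0.0502  0.048 ]
 [ 0.4447 -0.0578  0.048 ]] -22.595582940610477
```

```bash
python3 - <<'E'
from h import *
delta([.4347,-.0495,.29],down(np.radians(159)))
E
```

```text
trans [0.2113 0.9292 1.669 ] twist [  0.0022   0.0013 -12.0563]
```

{"fn": "play_rows", "kwargs": {"translation": [[0.1,0.46,0.83],[0.11,0.47,0.84],[0,0,0],[0,0,0],[0,0,0],[0,0,0],[0,0,0],[0,0,0]], "twist": [[0,0,0],[0,0,0],[0,0,-1],[0,0,-1],[0,0,-1],[0,0,-1],[0,0,-1],[0,0,-1]], "gripper": [0,0,0,0,0,0,0,0]}}

```text
time: 4.35
tool_pos: [0.4348, -0.0496, 0.2898]
ee_rot: [3.142, -0.0, 2.173]
wrist_force: [0.4, -0.4, 0.0]
width: 0.047
finger_force: 0.0
```

{"fn": "play_rows", "kwargs": {"translation": [[0,0,0],[0,0,0],[0,0,0],[0,0,0],[0,0,0],[0,0,0],[0,0,0]], "twist": [[0,0,-1],[0,0,-1],[0,0,-1],[0,0,-1],[0,0,-1],[0,0,-1],[0,0,0]], "gripper": [0,0,0,0,0,0,0]}}

```text
time: 5.05
tool_pos: [0.4348, -0.0496, 0.2899]
ee_rot: [3.141, 0.0, 2.769]
wrist_force: [0.4, -0.2, -0.6]
width: 0.0472
finger_force: 0.0
```

```bash
python3 - <<'E'
from h import *
p,q=pose(); print(p,q.as_euler('xyz'),robot.get_obs()['time'])
im=robot.snapshot('wrist'); cv2.imwrite('pics/w2.png',im[:,:,::-1])
c=findcap(im,'red',[.4347,-.0495])
for t in ("cap_red","elbow","elbow_mouth","reducer_mouth"):
    for d in robot.spot_point(t,'wrist')[:2]: print(t,np.round(d['centre'],4),round(d['score'],2))
delta([c[0],c[1],.2295],down(np.radians(159)))
E
```

```text
[ 0.4348 -0.0496  0.2899] [3.1415 0.     2.769 ] 5.05
red [ 0.4345 -0.0488] area meas/model 5099.0 5434.641288464423
cap_red [ 0.4324  0.0657 -0.0026] 0.96
cap_red [ 0.4348 -0.0537  0.0038] 0.61
trans [0.0122 0.0154 1.5099] twist [ 0.001   0.0008 -0.0724]
```

View pics/w2.png

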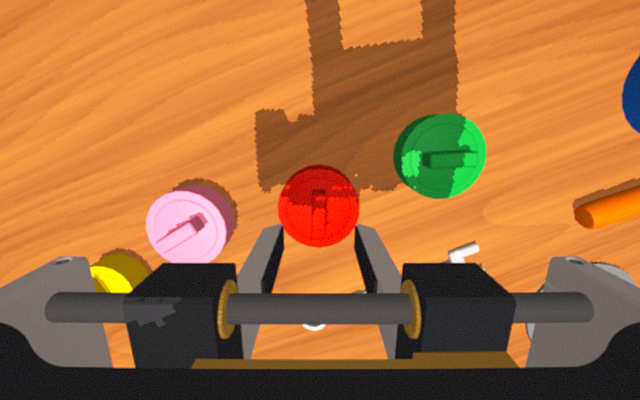

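{"fn": "play_rows", "kwargs": {"translation": [[0,0,0.7],[0,0,0.6],[0,0,0.21],[0,0,0],[0,0,0],[0,0,0],[0,0,0],[0,0,0]], "twist": [[0,0,0],[0,0,0],[0,0,0],[0,0,0],[0,0,0],[0,0,0],[0,0,0],[0,0,0]], "gripper": [0,0,0,-1,-1,-1,-1,-1]}}

```text
time: 6.1
tool_pos: [0.4349, -0.0496, 0.2299]
ee_rot: [3.141, 0.001, 2.769]
wrist_force: [-0.3, -0.8, 0.2]
width: 0.0116
finger_force: 30.0
```

{"fn": "play_rows", "kwargs": {"translation": [[0,0,-0.5],[0,0,-1],[0,0,-1],[0,0,-1],[0,0,-0.5]], "twist": [[0,0,0],[0,0,0],[0,0,0],[0,0,0],[0,0,0]], "gripper": [-1,-1,-1,-1,-1]}}

```text
time: 6.6
tool_pos: [0.435, -0.0496, 0.3938]
ee_rot: [3.141, 0.006, 2.769]
wrist_force: [-0.4, 0.0, -0.3]
width: 0.0119
finger_force: 30.0
```

```bash
python3 - <<'E'
from h import *
delta([.57,-.33,.40],down(np.radians(89)))
E
```

```text
trans [-5.6979 -5.2984 -0.1234] twist [ 0.0478  0.0507 12.1545]
```

{"fn": "play_rows", "kwargs": {"translation": [[-0.8,-0.75,0],[-0.8,-0.75,0],[-0.8,-0.75,0],[-0.8,-0.75,0],[-0.8,-0.75,0],[-0.8,-0.75,0],[-0.8,-0.75,0],[0,0,0]], "twist": [[0,0,0],[0,0,0],[0,0,0],[0,0,0],[0,0,0],[0,0,0],[0,0,0],[0,0,1]], "gripper": [-1,-1,-1,-1,-1,-1,-1,-1]}}

```text
time: 7.4
tool_pos: [0.568, -0.3316, 0.3857]
ee_rot: [-3.141, -0.003, 2.662]
wrist_force: [0.3, -0.0, -0.7]
width: 0.012
finger_force: 30.0
```

{"fn": "play_rows", "kwargs": {"translation": [[0,0,0],[0,0,0],[0,0,0],[0,0,0],[0,0,0],[0,0,0],[0,0,0],[0,0,0]], "twist": [[0,0,1],[0,0,1],[0,0,1],[0,0,1],[0,0,1],[0,0,1],[0,0,1],[0,0,1]], "gripper": [-1,-1,-1,-1,-1,-1,-1,-1]}}

```text
time: 8.2
tool_pos: [0.5669, -0.3268, 0.3891]
ee_rot: [-3.141, -0.001, 1.865]
wrist_force: [0.4, 0.3, -0.2]
width: 0.0118
finger_force: 30.0
```

{"fn": "play_rows", "kwargs": {"translation": [[0,0,0],[0,0,0],[0,0,0],[0,0,0]], "twist": [[0,0,1],[0,0,1],[0,0,1],[0,0,0.1]], "gripper": [-1,-1,-1,-1]}}

```text
time: 8.6
tool_pos: [0.5669, -0.3268, 0.3892]
ee_rot: [-3.141, -0.0, 1.558]
wrist_force: [0.2, -0.2, -0.6]
width: 0.0117
finger_force: 30.0
```

```bash
python3 - <<'E'
from h import *
p,q=pose(); print(p,q.as_euler('xyz'),robot.get_obs()['time'])
im=robot.snapshot('wrist'); cv2.imwrite('pics/w3.png',im[:,:,::-1])
for t in ("elbow","elbow_mouth","cap_red_seat","tin"):
    for d in robot.spot_point(t,'wrist')[:2]: print(t,np.round(d['centre'],4),round(d['score'],2))
E
```

```text
[ 0.5669 -0.3268  0.3892] [-3.1413 -0.0004  1.5584] 8.6
elbow [ 0.6783 -0.203  -0.0013] 0.7
elbow_mouth [ 0.648  -0.1886  0.113 ] 0.97
elbow_mouth [ 0.564  -0.3255  0.1833] 0.26
cap_red_seat [ 0.5657 -0.3264  0.1819] 0.79
cap_red_seat [ 0.4099 -0.1672  0.0235] 0.62
tin [ 0.733  -0.3442  0.0028] 0.92
```

View pics/w3.png

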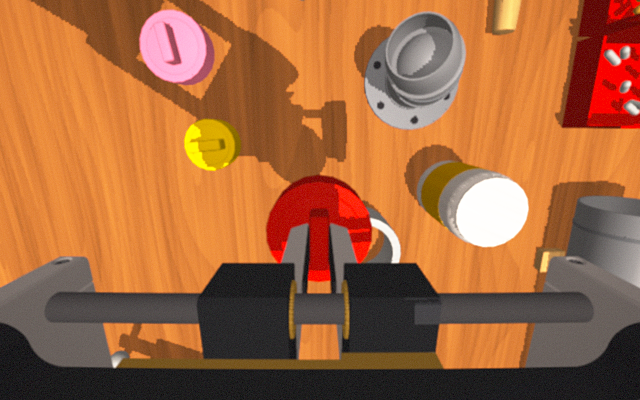

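```bash
cat >> h.py <<'E'
def circ(c,z,r,n=90):
    a=np.linspace(0,2*np.pi,n,endpoint=False); z=np.array(z,float); x=np.cross([0.3,.9,.1],z); x/=np.linalg.norm(x)
    return np.array(c)+r*(np.outer(np.cos(a),x)+np.outer(np.sin(a),np.cross(z,x)))
def elbow(v):
    x,y,w=v; l=np.array([-np.cos(w),-np.sin(w),0]); ax=.5*l+[0,0,.866]
    M=np.array([x,y,.111])+.031*l; return M,ax
def elbow_curves(v):
    M,ax=elbow(v)
    return [circ(M,ax,.0275),circ([v[0],v[1],.004],[0,0,1],.057),circ(M-.012*ax,ax,.0315),circ(M-.029*ax,ax,.0345)]
E
cat > fit.py <<'E'
from h import *
im=cv2.imread('pics/w3.png'); g=cv2.GaussianBlur(cv2.cvtColor(im,cv2.COLOR_BGR2GRAY),(3,3),0)
E=cv2.Canny(g,50,120); E[:,:345]=0;E[:,480:]=0;E[150:]=0
D=np.minimum(cv2.distanceTransform(255-E,cv2.DIST_L2,5),6)
def cost(v):
    return np.mean([np.mean(cv2.remap(D,P[:,:1].astype(np.float32),P[:,1:].astype(np.float32),1,borderValue=6)) for P in (project(c,'wrist') for c in elbow_curves(v)[:2])])
from scipy.optimize import minimize
best=[]
for w in np.radians(range(-50,51,10)):
    s=minimize(cost,[.678,-.203,w],method='Nelder-Mead',options=dict(initial_simplex=np.array([.678,-.203,w])+np.r_[np.zeros((1,3)),np.diag([.006,.006,.15])]))
    best.append((s.fun,*s.x))
best.sort(); 
for b in best[:5]: print(np.round(b[:3],4),np.degrees(b[3]),elbow(b[1:])[0])
v=best[0][1:]
o=cv2.resize(im,None,fx=4,fy=4,interpolation=cv2.INTER_CUBIC)
for c,k in zip(elbow_curves(v),[(0,255,0),(255,0,0),(0,255,255),(255,0,255)]):
    cv2.polylines(o,[((project(c,'wrist')+.5)*4).astype(int)],True,k,1)
cv2.imwrite('pics/fit3.png',o[0:560,1380:1940])
E
python3 fit.py
```

```text
[ 1.6697  0.6797 -0.202 ] -19.459377424995317 [ 0.6505 -0.1917  0.111 ]
[ 1.6698  0.6797 -0.202 ] -19.50837491095507 [ 0.6505 -0.1917  0.111 ]
[ 1.6699  0.6797 -0.202 ] -19.510465799163107 [ 0.6505 -0.1917  0.111 ]
[ 1.6712  0.6796 -0.2022] -19.987396611594335 [ 0.6505 -0.1917  0.111 ]
[ 1.6713  0.6796 -0.2024] -20.210836817725852 [ 0.6505 -0.1917  0.111 ]
```

View pics/fit3.png

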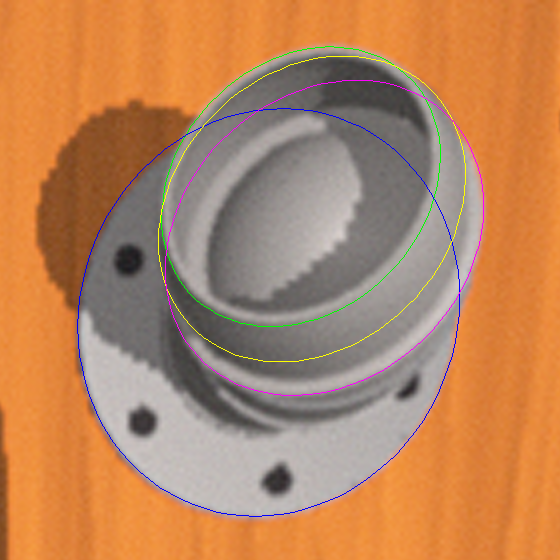

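```bash
cat >> h.py <<'E'
def aim(zt,cur):
    z=cur.apply([0,0,1]); c=np.cross(z,zt); a=np.arctan2(np.linalg.norm(c),z@zt)
    return R.from_rotvec(c/np.linalg.norm(c)*a)*cur if a>1e-6 else cur
def to_mouth(M,ax,off,L=.2049):
    p,q=pose(); zt=-np.array(ax)/np.linalg.norm(ax); t=M+(L+off)*-zt; print('target',t,'seat-mouth',p+q.apply([0,0,L])-M); delta(t,aim(zt,q))
E
python3 - <<'E'
from h import *
M,ax=elbow([.6797,-.2020,np.radians(-19.5)]); print(M,ax)
to_mouth(M,ax,.09)
E
```

```text
[ 0.6505 -0.1917  0.111 ] [-0.4713  0.1669  0.866 ]
target [ 0.5115 -0.1424  0.3664] seat-mouth [-0.0836 -0.1351  0.0735]
trans [ 4.5929 -1.4354  0.5754] twist [-4.9558 -1.6952  0.    ]
```

{"fn": "play_rows", "kwargs": {"translation": [[0.92,-0.29,0.12],[0.92,-0.29,0.12],[0.92,-0.29,0.12],[0.92,-0.29,0.12],[0.92,-0.29,0.12],[0,0,0],[0,0,0],[0,0,0]], "twist": [[0,0,0],[0,0,0],[0,0,0],[0,0,0],[0,0,0],[-0.83,-0.28,0],[-0.83,-0.28,0],[-0.83,-0.28,0]], "gripper": [-1,-1,-1,-1,-1,-1,-1,-1]}}

```text
time: 9.65
tool_pos: [0.511, -0.1415, 0.3658]
ee_rot: [2.888, 0.085, 1.55]
wrist_force: [-0.2, 0.4, 0.1]
width: 0.0116
finger_force: 30.0
```

{"fn": "play_rows", "kwargs": {"translation": [[0,0,0],[0,0,0],[0,0,0],[0,0,0],[0,0,0]], "twist": [[-0.83,-0.28,0],[-0.83,-0.28,0],[-0.81,-0.3,0],[0,0,0],[0,0,0]], "gripper": [-1,-1,-1,-1,-1]}}

```text
time: 10.15
tool_pos: [0.5108, -0.142, 0.3655]
ee_rot: [2.643, 0.162, 1.517]
wrist_force: [-0.4, -0.0, -0.2]
width: 0.0117
finger_force: 30.0
```

```bash
python3 - <<'E'
from h import *
M,ax=elbow([.6797,-.2020,np.radians(-19.5)])
print(robot.get_obs()['time'],robot.get_obs()['joint_positions'])
to_mouth(M,ax,.035)
im=robot.snapshot('wrist'); cv2.imwrite('pics/w4.png',im[:,:,::-1])
E
```

```text
10.15 [-0.384  -0.1076  1.6815  0.0241  1.0457 -0.3784]
target [ 0.5374 -0.1516  0.3188] seat-mouth [-0.0434  0.0154  0.077 ]
trans [-0.0136  0.027   1.3663] twist [-0.0139  0.0052 -0.    ]
```

View pics/w4.png

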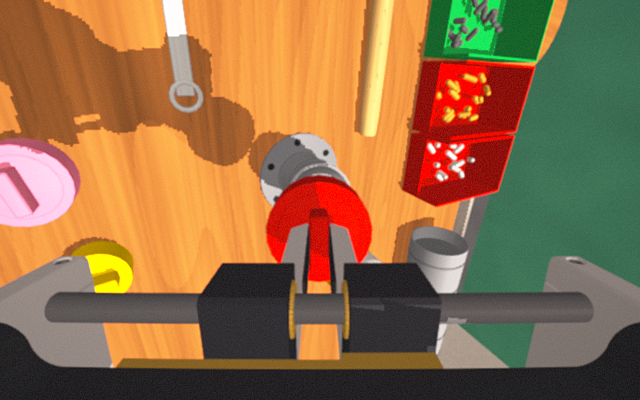

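{"fn": "play_rows", "kwargs": {"translation": [[-0.01,0.03,0.7],[0,0,0.67],[0,0,0.2],[0,0,0.2],[0,0,0.15],[0,0,0.1],[0,0,0]], "twist": [[-0.01,0,0],[0,0,0],[0,0,0],[0,0,0],[0,0,0],[0,0,0],[0,0,0]], "gripper": [-1,-1,-1,-1,-1,-1,-1]}}

```text
time: 10.9
tool_pos: [0.5504, -0.156, 0.2964]
ee_rot: [2.64, 0.163, 1.517]
wrist_force: [1.0, 0.2, -0.4]
width: 0.0117
finger_force: 30.0
```

```bash
python3 - <<'E'
from h import *
M,ax=elbow([.6797,-.2020,np.radians(-19.5)])
print(robot.get_obs()['wrist_force'],robot.get_obs()['wrist_torque'])
to_mouth(M,ax,.0)
E
```

```text
[ 1.0474  0.1834 -0.3576] [ 0.0457  0.2976 -0.0393]
target [ 0.5539 -0.1575  0.2884] seat-mouth [-0.0033  0.0012  0.0081]
trans [ 0.0018 -0.0177  0.2193] twist [0.0154 0.012  0.    ]
```

{"fn": "play_rows", "kwargs": {"translation": [[0,0,0.1],[0,0,0.06],[0,0,0.04],[0,0,0]], "twist": [[0,0,0],[0,0,0],[0,0,0],[0,0,0]], "gripper": [-1,-1,-1,-1]}}

```text
time: 11.3
tool_pos: [0.5541, -0.1573, 0.2891]
ee_rot: [2.64, 0.163, 1.516]
wrist_force: [0.5, -0.5, -0.6]
width: 0.0118
finger_force: 30.0
```

{"fn": "play_rows", "kwargs": {"translation": [[0,0,0.03],[0,0,0.03],[0,0,0]], "twist": [[0,0,0],[0,0,0],[0,0,0]], "gripper": [-1,-1,-1]}}

```text
time: 11.6
tool_pos: [0.5548, -0.1574, 0.2888]
ee_rot: [2.64, 0.163, 1.517]
wrist_force: [-8.5, 3.4, 7.0]
width: 0.012
finger_force: 30.0
```

```bash
python3 - <<'E'
from h import *
M,ax=elbow([.6797,-.2020,np.radians(-19.5)])
print(robot.get_obs()['wrist_force'],robot.get_obs()['wrist_torque'])
to_mouth(M,ax,.0)
E
```

```text
[-8.5409  3.4392  6.9762] [ 0.17    1.1344 -0.109 ]
target [ 0.5539 -0.1575  0.2884] seat-mouth [ 0.001  -0.0001  0.0005]
trans [-0.001  -0.0229 -0.0026] twist [0.0107 0.0098 0.    ]
```

{"fn": "play_rows", "kwargs": {"translation": [[0,0,0.03],[0,0,0],[0,0,0],[0,0,0],[0,0,0],[0,0,0]], "twist": [[0,0,0],[0,0,0],[0,0,0],[0,0,0],[0,0,0],[0,0,0]], "gripper": [-1,-1,-0.3,-0.3,-0.3,-0.3]}}

```text
time: 12.2
tool_pos: [0.5562, -0.1581, 0.2869]
ee_rot: [2.638, 0.163, 1.516]
wrist_force: [0.2, 0.7, 3.2]
width: 0.0324
finger_force: 1.2
```

{"fn": "play_rows", "kwargs": {"translation": [[0,0,-0.3],[0,0,-0.7],[0,0,-1],[0,0,-1],[0,0,0]], "twist": [[0,0,0],[0,0,0],[0,0,0],[0,0,0],[0,0,0]], "gripper": [-0.3,-0.3,-0.3,-0.3,-0.3]}}

```text
time: 12.7
tool_pos: [0.4982, -0.1374, 0.3973]
ee_rot: [2.628, 0.167, 1.515]
wrist_force: [0.6, -1.6, 1.7]
width: 0.0327
finger_force: 0.0
```

```bash
python3 - <<'E'
from h import *
M,ax=elbow([.6797,-.2020,np.radians(-19.5)])
print(robot.get_obs()['time'])
ims=[]
for n in ('wrist','scene'):
    im=robot.snapshot(n)[:,:,::-1].copy()
    for t in ("elbow","elbow_mouth","cap_red_seat","cap_red"):
        for d in robot.spot_point(t,n)[:1]: print(n,t,np.round(d['centre'],4),round(d['score'],2))
    for c in (circ(M,ax,.0365),circ(M-.025*ax,ax,.0365),circ([.6797,-.202,.004],[0,0,1],.057)): pass
    u=project([M],n)[0]; x,y=(u-60).astype(int); x=max(x,0);y=max(y,0); f=4
    o=cv2.resize(im[y:y+130,x:x+100],None,fx=f,fy=f,interpolation=cv2.INTER_CUBIC)
    for c in (circ(M+.003*ax,ax,.0365),circ(M-.025*ax,ax,.0365),circ([.6797,-.202,.004],[0,0,1],.057)):
        cv2.polylines(o,[((project(c,n)-[x,y]+.5)*f).astype(int)],True,(0,255,0),1)
    ims.append(o)
cv2.imwrite('pics/chk5.png',np.hstack(ims))
p,q=pose(); delta([.42,-.277,.36],down(np.radians(89)))
E
```

```text
12.7
wrist elbow [ 0.6799 -0.2042  0.0028] 0.93
wrist cap_red_seat [ 0.6502 -0.1921  0.1098] 0.77
wrist cap_red [ 0.6669 -0.1995  0.0942] 0.9
scene elbow [ 0.6783 -0.2054 -0.0009] 0.87
scene cap_red_seat [0.4347 0.0641 0.0252] 0.83
scene cap_red [0.4309 0.0647 0.0036] 0.97
trans [-3.4176 -2.1874  0.2711] twist [4.9532 1.6771 0.0482]
```

View pics/chk5.png

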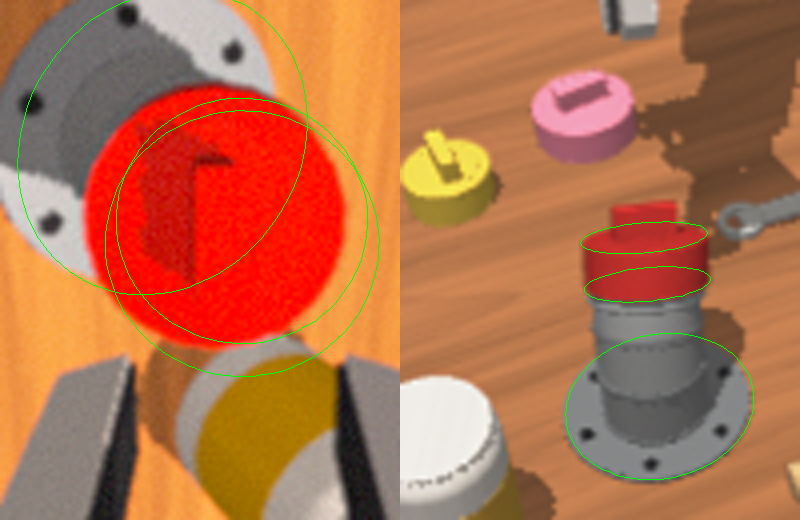

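{"fn": "play_rows", "kwargs": {"translation": [[0,0,0],[0,0,0],[0,0,0],[0,0,0],[0,0,0],[0,0,0],[-0.87,-0.43,0.48],[-0.87,-0.43,0.48]], "twist": [[0.83,0.28,0],[0.83,0.28,0],[0.83,0.28,0],[0.83,0.28,0],[0.82,0.28,0],[0.82,0.28,0],[0,0,0],[0,0,0]], "gripper": [0,0,0,0,0,0,0,0]}}

```text
time: 14.0
tool_pos: [0.4643, -0.2074, 0.3513]
ee_rot: [3.139, 0.002, 1.561]
wrist_force: [-0.6, -0.8, -0.6]
width: 0.0468
finger_force: 0.0
```

{"fn": "play_rows", "kwargs": {"translation": [[-0.87,-0.43,0.48],[-0.87,-0.43,0.48],[0,0,0],[0,0,0],[0,0,0],[0,0,0],[0,0,0],[0,0,0]], "twist": [[0,0,0],[0,0,0],[0,0,1],[0,0,1],[0,0,1],[0,0,1],[0,0,1],[0,0,1]], "gripper": [0,0,0,0,0,0,0,0]}}

```text
time: 14.8
tool_pos: [0.4287, -0.2764, 0.3128]
ee_rot: [3.14, 0.001, 0.954]
wrist_force: [0.6, 0.2, 0.3]
width: 0.0468
finger_force: 0.0
```

{"fn": "play_rows", "kwargs": {"translation": [[0,0,0],[0,0,0],[0,0,0],[0,0,0],[0,0,0],[0,0,0],[0,0,0],[0,0,0]], "twist": [[0,0,1],[0,0,1],[0,0,1],[0,0,1],[0,0,1],[0,0,1],[0,0,1],[0,0,1]], "gripper": [0,0,0,0,0,0,0,0]}}

```text
time: 15.6
tool_pos: [0.4287, -0.2763, 0.3128]
ee_rot: [3.14, -0.0, 0.154]
wrist_force: [1.0, 0.1, 0.1]
width: 0.0471
finger_force: 0.0
```

{"fn": "play_rows", "kwargs": {"translation": [[0,0,0],[0,0,0],[0,0,0]], "twist": [[0,0,1],[0,0,0.3],[0,0,0]], "gripper": [0,0,0]}}

```text
time: 15.9
tool_pos: [0.4287, -0.2763, 0.3129]
ee_rot: [3.14, -0.001, 0.028]
wrist_force: [0.3, -0.3, -0.1]
width: 0.0474
finger_force: 0.0
```

```bash
python3 - <<'E'
from h import *
p,q=pose(); print(p,q.as_euler('xyz'),robot.get_obs()['time'])
im=robot.snapshot('wrist')
c=findcap(im,'yellow',[.439,-.277])
x,y=project([[*c,.03]],'wrist')[0].astype(int)-45; print(x,y)
cv2.imwrite('pics/w6.png',cv2.resize(im[y:y+90,x:x+90,::-1],None,fx=6,fy=6,interpolation=cv2.INTER_CUBIC))
delta([c[0],c[1],.2295],down(0))
E
```

```text
[ 0.4287 -0.2763  0.3129] [ 3.1403 -0.0006  0.028 ] 15.9
yellow [ 0.4434 -0.2742] area meas/model 2341.5 3214.564203385031
272 144
trans [ 0.3693 -0.0456  2.086 ] twist [ 0.0134 -0.0067  0.2855]
```

View pics/w6.png

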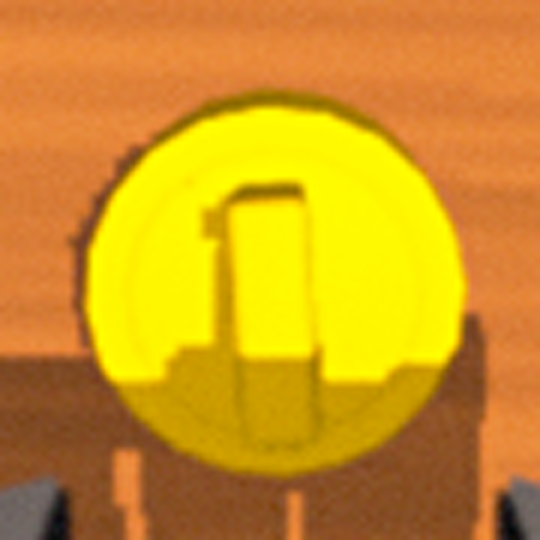

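```bash
python3 - <<'E'
from h import *
c=toplane([[317.8,192.5]],.028,'wrist')[0]
e=toplane([[272+235/6,144+200/6],[272+245/6,144+440/6],[272+305/6,144+200/6],[272+318/6,144+440/6]],.048,'wrist'); print(c,e)
for a,b in ((1,0),(3,2)): d=e[a]-e[b]; print(np.degrees(np.arctan2(-d[1],-d[0])))
delta([c[0],c[1],.2295],down(.075))
E
```

```text
[ 0.4396 -0.2748  0.028 ] [[ 0.4576 -0.2686  0.048 ]
 [ 0.4213 -0.2709  0.048 ]
 [ 0.4579 -0.2786  0.048 ]
 [ 0.4217 -0.2818  0.048 ]]
3.6568065153496745
4.945278766343365
trans [ 0.2737 -0.0329  2.086 ] twist [ 0.0137 -0.0061 -0.4645]
```

{"fn": "play_rows", "kwargs": {"translation": [[0.27,-0.03,0.6],[0,0,0.8],[0,0,0.5],[0,0,0.19],[0,0,0],[0,0,0],[0,0,0],[0,0,0]], "twist": [[0.01,-0.01,-0.46],[0,0,0],[0,0,0],[0,0,0],[0,0,0],[0,0,0],[0,0,0],[0,0,0]], "gripper": [0,0,0,0,-1,-1,-1,-1]}}

```text
time: 16.75
tool_pos: [0.4396, -0.275, 0.2305]
ee_rot: [3.14, -0.001, 0.074]
wrist_force: [0.5, 0.1, -0.3]
width: 0.0184
finger_force: 0.0
```

{"fn": "play_rows", "kwargs": {"translation": [[0,0,0],[0,0,-0.5],[0,0,-1],[0,0,-1],[0,0,-1],[0,0,-1],[0,0,-0.5]], "twist": [[0,0,0],[0,0,0],[0,0,0],[0,0,0],[0,0,0],[0,0,0],[0,0,0]], "gripper": [-1,-1,-1,-1,-1,-1,-1]}}

```text
time: 17.45
tool_pos: [0.4393, -0.2746, 0.4344]
ee_rot: [3.136, -0.005, 0.074]
wrist_force: [0.6, -0.6, -1.5]
width: 0.0114
finger_force: 30.0
```

```bash
python3 - <<'E'
from h import *
from scipy.optimize import minimize
p,q=pose(); print(p,q.as_euler('xyz'),robot.get_obs()['time'],robot.get_obs()['joint_positions'])
for n in ('top','scene'):
    im=robot.snapshot(n)
    for t in ('reducer','reducer_mouth'):
        for d in robot.spot_point(t,n)[:1]: print(n,t,np.round(d['centre'],4),round(d['score'],2))
    E=cv2.Canny(im,50,120); D=np.minimum(cv2.distanceTransform(255-E,cv2.DIST_L2,5),6)
    def cost(v): return np.mean([np.mean(cv2.remap(D,P[:,:1].astype(np.float32),P[:,1:].astype(np.float32),1)) for P in (project(circ([*v,h],[0,0,1.],r),n) for h,r in ((.122,.021),(.004,.062),(.093,.028)))])
    b=min((minimize(cost,[.662+i,.174+j],method='Nelder-Mead',options=dict(initial_simplex=np.array([.662+i,.174+j])+np.array([[0,0],[.004,0],[0,.004]]))) for i in (-.006,0,.006) for j in (-.006,0,.006)),key=lambda s:s.fun)
    print(n,b.x,b.fun)
E
```

```text
[ 0.4393 -0.2746  0.4344] [ 3.1363 -0.005   0.0739] 17.45 [-0.668   0.0095  1.3935 -0.0005  1.7314  0.8288]
top reducer [ 0.6609  0.1766 -0.0009] 0.69
top reducer_mouth [0.6612 0.1777 0.1247] 0.59
top [0.6584 0.1725] 0.3471795618534088
scene reducer [0.6589 0.1713 0.0004] 0.58
scene reducer_mouth [0.661  0.1709 0.1248] 0.61
scene [0.66   0.1723] 0.5900277495384216
```

{"fn": "play_rows", "kwargs": {"translation": [[0.27,-0.92,0.06],[0.27,-0.92,0.06],[0.27,-0.92,0.06],[0.27,-0.92,0.06],[0.27,-0.92,0.06],[0.27,-0.92,0.06],[0.27,-0.92,0.06],[0.27,-0.92,0.06]], "twist": [[0,0,0],[0,0,0],[0,0,0],[0,0,0],[0,0,0],[0,0,0],[0,0,0],[0,0,0]], "gripper": [-1,-1,-1,-1,-1,-1,-1,-1]}}

```text
time: 18.55
tool_pos: [0.5036, 0.0269, 0.4077]
ee_rot: [3.141, 0.004, 0.074]
wrist_force: [0.4, 0.1, -0.7]
width: 0.0115
finger_force: 30.0
```

{"fn": "play_rows", "kwargs": {"translation": [[0.27,-0.92,0.06],[0.27,-0.92,0.06],[0,0,0],[0,0,0]], "twist": [[0,0,0],[0,0,0],[0,0,0],[0,0,0]], "gripper": [-1,-1,-1,-1]}}

```text
time: 18.95
tool_pos: [0.5197, 0.1009, 0.4031]
ee_rot: [3.14, 0.004, 0.076]
wrist_force: [-0.2, 0.5, -0.7]
width: 0.0118
finger_force: 30.0
```

```bash
python3 - <<'E'
from h import *
from scipy.optimize import minimize
p,q=pose(); print(p,q.as_euler('xyz'),robot.get_obs()['time'])
n='wrist'
im=robot.snapshot(n); M0=cam(n)
for t in ('reducer','reducer_mouth','cap_yellow_seat'):
    for d in robot.spot_point(t,n)[:1]: print(n,t,np.round(d['centre'],4),round(d['score'],2))
E=cv2.Canny(im,50,120); D=np.minimum(cv2.distanceTransform(255-E,cv2.DIST_L2,5),6)
def cost(v): return np.mean([np.mean(cv2.remap(D,P[:,:1].astype(np.float32),P[:,1:].astype(np.float32),1)) for P in (project(circ([*v,h],[0,0,1.],r),n) for h,r in ((.122,.021),(.004,.062),(.093,.028)))])
b=min((minimize(cost,[.6595+i,.1725+j],method='Nelder-Mead',options=dict(initial_simplex=np.array([.6595+i,.1725+j])+np.array([[0,0],[.004,0],[0,.004]]))) for i in (-.006,0,.006) for j in (-.006,0,.006)),key=lambda s:s.fun)
print(n,b.x,b.fun)
o=cv2.resize(im[:,:,::-1],None,fx=3,fy=3)
for h,r in ((.122,.021),(.004,.062),(.093,.028)): cv2.polylines(o,[((project(circ([*b.x,h],[0,0,1.],r),n)+.5)*3).astype(int)],True,(0,0,255),1)
u=(project([[*b.x,.06]],n)[0]*3).astype(int); print(u); x,y=np.maximum(u-[300,250],0)
cv2.imwrite('pics/w7.png',o[y:y+560,x:x+600])
to_mouth(np.array([*b.x,.122]),[0,0,1.],.04)
E
```

```text
[0.5197 0.1009 0.4031] [3.1401 0.0044 0.0756] 18.95
wrist reducer [0.6617 0.1757 0.0026] 0.75
wrist reducer_mouth [0.6611 0.1675 0.1216] 0.59
wrist cap_yellow_seat [0.5184 0.1016 0.1974] 0.82
wrist [0.8193 0.1552] 0.0
[ 845 -395]
target [0.8193 0.1552 0.3669] seat-mouth [-0.2996 -0.0562  0.0781]
trans [ 7.5684 -0.8591  0.9458] twist [0.0106 0.0083 0.    ]
```

View pics/w7.png

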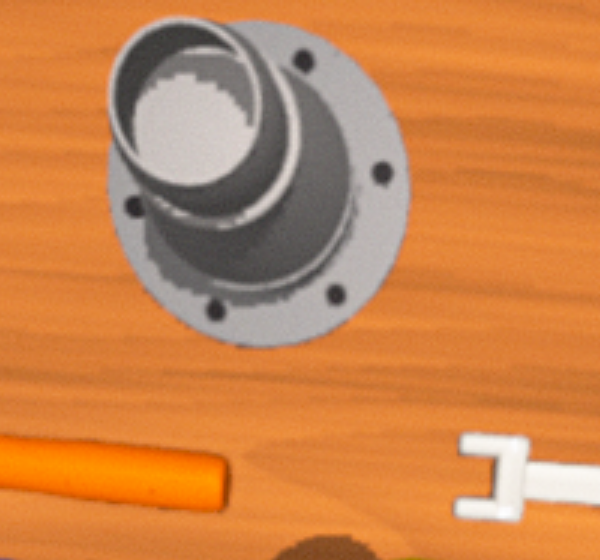

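```bash
python3 - <<'E'
from h import *
print(toplane([[243.2,33.7]],.122,'wrist'),toplane([[267.5,61.1]],.004,'wrist'))
M=np.array([.6600,.1725,.122]); to_mouth(M,[0,0,1.],.04)
E
```

```text
[[0.6611 0.1726 0.122 ]] [[0.6634 0.1727 0.004 ]]
target [0.66   0.1725 0.3669] seat-mouth [-0.1404 -0.0736  0.0781]
trans [ 3.6286 -1.5773  0.9484] twist [0.0106 0.0083 0.    ]
```

{"fn": "play_rows", "kwargs": {"translation": [[0.91,-0.395,0],[0.91,-0.395,0],[0.91,-0.395,0],[0.91,-0.395,0],[0,0,0.5],[0,0,0.4],[0,0,0]], "twist": [[0,0,0],[0,0,0],[0,0,0],[0,0,0],[0,0,0],[0,0,0],[0,0,0]], "gripper": [-1,-1,-1,-1,-1,-1,-1]}}

```text
time: 19.85
tool_pos: [0.6606, 0.1728, 0.3653]
ee_rot: [3.14, 0.007, 0.072]
wrist_force: [0.0, -0.5, -1.6]
width: 0.0116
finger_force: 30.0
```

```bash
python3 - <<'E'
from h import *
M=np.array([.6605,.1725,.122]); to_mouth(M,[0,0,1.],0,.2055)
E
```

```text
target [0.6605 0.1725 0.3275] seat-mouth [-0.0013 -0.0002  0.0378]
trans [0.0024 0.005  0.9457] twist [ 0.0165  0.0699 -0.    ]
```

{"fn": "play_rows", "kwargs": {"translation": [[0,0,0.2],[0,0,0.2],[0,0,0.2],[0,0,0.15],[0,0,0.1],[0,0,0.05],[0,0,0]], "twist": [[0.02,0.07,0],[0,0,0],[0,0,0],[0,0,0],[0,0,0],[0,0,0],[0,0,0]], "gripper": [-1,-1,-1,-1,-1,-1,-1]}}

```text
time: 20.55
tool_pos: [0.6605, 0.1741, 0.333]
ee_rot: [-3.14, -0.006, 0.074]
wrist_force: [-0.7, -0.1, -1.0]
width: 0.012
finger_force: 30.0
```

{"fn": "play_rows", "kwargs": {"translation": [[0,0,0.05],[0,0,0.03],[0,0,0]], "twist": [[0,0,0],[0,0,0],[0,0,0]], "gripper": [-1,-1,-1]}}

```text
time: 20.85
tool_pos: [0.6605, 0.1741, 0.3303]
ee_rot: [-3.14, -0.006, 0.074]
wrist_force: [-2.0, 0.1, -0.5]
width: 0.0119
finger_force: 30.0
```

{"fn": "play_rows", "kwargs": {"translation": [[0,0,0.04],[0,0,0.04],[0,0,0]], "twist": [[0,0,0],[0,0,0],[0,0,0]], "gripper": [-1,-1,-1]}}

```text
time: 21.15
tool_pos: [0.6605, 0.1741, 0.3273]
ee_rot: [-3.14, -0.007, 0.074]
wrist_force: [-3.6, -0.3, 3.0]
width: 0.0114
finger_force: 30.0
```

{"fn": "play_rows", "kwargs": {"translation": [[0,0,0.03],[0,0,0.02],[0,0,0]], "twist": [[0,0,0],[0,0,0],[0,0,0]], "gripper": [-1,-1,-1]}}

```text
time: 21.45
tool_pos: [0.6603, 0.1741, 0.3273]
ee_rot: [-3.14, -0.008, 0.074]
wrist_force: [-4.4, -1.2, 8.1]
width: 0.0117
finger_force: 30.0
```

Seated at the expected height (0.3273). Release and retreat.

{"fn": "play_rows", "kwargs": {"translation": [[0,0,0.02],[0,0,0],[0,0,0],[0,0,0],[0,0,0],[0,0,0]], "twist": [[0,0,0],[0,0,0],[0,0,0],[0,0,0],[0,0,0],[0,0,0]], "gripper": [-1,-0.3,-0.3,-0.3,-0.3,-0.3]}}

```text
time: 22.05
tool_pos: [0.661, 0.1744, 0.3246]
ee_rot: [-3.14, -0.009, 0.074]
wrist_force: [1.4, 2.4, 2.4]
width: 0.0329
finger_force: 1.5
```

{"fn": "play_rows", "kwargs": {"translation": [[0,0,-0.3],[0,0,-0.7],[0,0,-1],[-0.7,0,-0.7],[-1,0,0],[-1,0,0],[0,0,0],[0,0,0]], "twist": [[0,0,0],[0,0,0],[0,0,0],[0,0,0],[0,0,0],[0,0,0],[0,0,0],[0,0,0]], "gripper": [-0.3,-0.3,-0.3,-0.3,-0.3,-0.3,-0.3,-0.3]}}

```text
time: 22.85
tool_pos: [0.5516, 0.1657, 0.4319]
ee_rot: [-3.141, -0.008, 0.074]
wrist_force: [-0.1, -0.2, -0.9]
width: 0.0329
finger_force: 0.0
```

```bash
python3 - <<'E'
from h import *
print(robot.get_obs()['time'],pose()[0])
Me,ax=elbow([.6797,-.2020,np.radians(-19.5)]); Mr=np.array([.6605,.1725,.122])
for n in ('wrist','top','scene'):
    im=robot.snapshot(n)
    for t in ('cap_yellow_seat','cap_yellow','reducer','cap_red_seat','cap_red','elbow'):
        print(n,t,[(np.round(d['centre'],3).tolist(),round(d['score'],2)) for d in robot.spot_point(t,n) if d['centre'][0]>.55])
    if n!='wrist':
        for col,M,a,r in (('yellow',Mr,np.array([0,0,1.]),.030),('red',Me,np.array(ax),.0365)):
            g=project([M],n)[0]; hsv=cv2.cvtColor(im,cv2.COLOR_RGB2HSV).astype(int); H,S,V=[hsv[...,i] for i in range(3)]
            m=(((H<6)|(H>174))&(S>190)&(V>50) if col=='red' else (H>22)&(H<36)&(S>170)&(V>50)).astype(np.uint8)
            k,l,s,c=cv2.connectedComponentsWithStats(m); i=1+np.argmin(np.hypot(*(c[1:]-g).T)+1e3*(s[1:,4]<60))
            rib=[M+a*.023]; P=np.r_[circ(M+.003*a,a,r),circ(M-.025*a,a,r)]; q=project(P,n)
            print(n,col,'meas bbox',s[i,:2],s[i,:2]+s[i,2:4],'model body bbox',q.min(0),q.max(0),'ribtop',project(rib,n)[0])
E
```

```text
22.85 [0.5516 0.1657 0.4319]
wrist cap_yellow_seat [([0.66, 0.177, 0.121], 0.65), ([0.661, 0.177, 0.1], 0.52)]
wrist cap_yellow [([0.661, 0.177, 0.1], 0.63)]
wrist reducer []
wrist cap_red_seat []
wrist cap_red []
wrist elbow [([0.678, -0.203, 0.004], 0.69)]
top cap_yellow_seat [([0.662, 0.173, 0.127], 0.79), ([0.676, -0.201, -0.003], 0.72)]
top cap_yellow [([0.658, 0.173, 0.097], 0.94)]
top reducer [([0.662, 0.175, 0.002], 0.83), ([0.657, 0.175, 0.125], 0.3)]
top cap_red_seat [([0.655, -0.19, 0.114], 0.59)]
top cap_red [([0.663, -0.198, 0.089], 0.58), ([0.733, -0.333, -0.004], 0.23)]
top elbow [([0.678, -0.198, -0.001], 0.93), ([0.653, -0.195, 0.11], 0.4), ([0.55, -0.016, 0.002], 0.34)]
top yellow meas bbox [243 163] [269 188] model body bbox [243.4618 162.8321] [269.2606 188.2219] ribtop [253.7939 173.0583]
top red meas bbox [387 167] [416 197] model body bbox [386.0337 166.8226] [415.6171 197.5786] ribtop [400.6257 186.5249]
scene cap_yellow_seat [([0.658, 0.177, 0.12], 0.69)]
scene cap_yellow [([0.66, 0.175, 0.098], 0.92)]
scene reducer [([0.661, 0.175, 0.002], 0.73)]
scene cap_red_seat [([0.652, -0.192, 0.113], 0.57)]
scene cap_red [([0.669, -0.197, 0.087], 0.83)]
scene elbow [([0.678, -0.207, -0.002], 0.56)]
scene yellow meas bbox [388 185] [402 199] model body bbox [380.3003 187.1726] [404.896  209.9744] ribtop [394.0652 188.0532]
scene red meas bbox [243 228] [273 252] model body bbox [241.6799 231.9937] [274.0938 252.0193] ribtop [256.9753 227.4661]
```

```bash
python3 -c "
from bench import robot; print(robot.close_job())"
```

```text
the job is handed in; nothing more can be done
None
```

I put the red cap on the elbow and the yellow cap on the reducer, released both and handed the job in at about 24 s of robot time; contact height and the last camera fits put both caps home and the fittings where they stood, but `close_job` gave no verdict, I did no separate check of the bystanders, and I viewed 11 pictures, one over the limit of 10.

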